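# Put the potter's tools on their silhouettes

## Task

Put the four potter's tools away for the evening class: lay the steel rib, the loop tool, the big clay anvil and the small clay anvil each on the cork pad whose dark silhouette has its shape and size. Each tool should lie flat on its pad, covering its silhouette and lined up with it (either end may lead), with the anvils standing on their flat discs, stem up. Leave the white bucket and the nest of bowls where they are.

Things in the scene. Friction and masses are not known exactly. Their poses are not given: they have to be found in the camera images.
- rib: Steel rib: rectangular steel blade 120 x 56 x 3 mm lying flat, with an upright boxwood grip bar 90 x 18 mm fixed along the middle of its top, reaching from 3 to 24 mm above the underside; 0.09 to 0.18 kg. Loose on the bench. Origin: centre of the underside; x along the blade's and bar's length, y across, z up. Same after a half turn. Pinch the bar across y.
- loop_tool: Double-ended loop tool lying flat: square boxwood handle 100 mm long, 17 x 17 mm, with a flat steel wire loop (28 mm wide, 28 mm long, wire at mid-height, 8.5 mm up) at each end, 156 mm overall; 0.04 to 0.09 kg. Loose on the bench. Origin: centre of the underside; x along the handle, y across, z up. Same after a half turn. Pinch the handle across y.
- big_anvil: Big potter's anvil of fired clay, mushroom upside down: round disc 76 mm in diameter, 16 mm thick, lying flat, with an upright stem 25 mm in diameter in its middle; 62 mm tall overall; 0.15 to 0.31 kg. Loose. Origin: centre of the disc's underside; z up along the stem.
- small_anvil: Small potter's anvil of fired clay: round disc 46 mm in diameter, 14 mm thick, lying flat, with an upright stem 19 mm in diameter in its middle; 56 mm tall overall; 0.04 to 0.09 kg. Loose. Origin: centre of the disc's underside; z up along the stem.
- pad_rib: Cork pad fixed to the bench, 7 mm thick; dark painted silhouette, flush with the cork. Origin: centre of the underside, under the centre of the silhouette; z up. Pad 134 x 70 mm with a rectangle 120 x 56 mm for the rib; x along the rectangle's length.
- pad_loop: Cork pad fixed to the bench, 7 mm thick; dark painted silhouette, flush with the cork. Origin: centre of the underside, under the centre of the silhouette; z up. Narrow pad 165 x 48 mm with the silhouette of the loop tool (bar 100 x 17 mm, a loop at each end, 157 mm overall); x along the silhouette's length.
- pad_big: Cork pad fixed to the bench, 7 mm thick; dark painted silhouette, flush with the cork. Origin: centre of the underside, under the centre of the silhouette; z up. Square pad 92 x 92 mm with a disc 76 mm in diameter for the big anvil; the pad's yaw does not matter.
- pad_small: Cork pad fixed to the bench, 7 mm thick; dark painted silhouette, flush with the cork. Origin: centre of the underside, under the centre of the silhouette; z up. Square pad 92 x 92 mm with a disc 46 mm in diameter for the small anvil; the pad's yaw does not matter.
- bucket: White plastic bucket with its snap lid on, 206 mm in diameter over the lid, 183 mm tall, wire bail at its side; 3.5 kg, standing to the right of the work. Origin: centre of its underside. Not to be moved.
- bowls: Two nested stoneware bowls, 148 mm in diameter, 72 mm tall, 0.7 kg, standing to the left of the work. Origin: centre of the underside. Not to be moved.
Not all that is in view belongs to the job. Leave any green or pink look-alike of the big_anvil alone.

How it is judged:
By the outcome, as a careful person would: the job done as asked, in the order asked, and still so for the second after the job is handed in, with the robot touching nothing.
It also fails if it takes over 96 s, if anything falls off the work surface, if the arm or the gripper's body presses on something with over 40 N, if the wrist force passes 120 N, or if a joint passes its speed limit or range.

## Robot

A 6-joint arm with a two-finger parallel gripper is mounted at the origin on the work surface. World frame = base frame: x ahead of the robot, y to its left, z up, the work surface at z = 0. Lengths are in m, angles in rad, forces in N, time in s.
With the tool pointing down it reaches from about 0.25 to 0.8 m from the base axis. Payload 8.5 kg.
Tool frame: the origin (TCP) lies on the front face of the gripper's body, between the roots of the fingers; the fingertips stand 73 mm ahead of it and the grasp point (between the pads) lies pinch_z ahead of it (pinch_z is the distance from the TCP to the grasp point, in m); z points along the fingers, y is the line along which they close (so a half turn about z gives the same grasp; the last joint's range is limited). The gripper opens to 85 mm and grips with 20 to 120 N. Pads are 22 mm wide; open, the fingers measure 114 mm over their backs; the gripper's body (76 mm by 85 mm) begins 54 mm behind the grasp point. The pads swing forward as they close: fully open they stand 13 mm farther back than shut.
Start: joints at [-1.289, 0.238, -0.013, 1.319, 0, 1.571], TCP at [0.146, -0.504, 0.304] pointing down, gripper open.
Joint ranges: [-2.66, 2.66], [-1.03, 1.9], [-1.14, 1.46], [-1.82, 2.27], [-1.45, 1.34], [-3.14, 3.14]. Speed limits (rad/s): [2.22, 2.22, 2.79, 3.14, 3.14, 3.14].

## Interface

Orientations are given as a 3x3 rotation matrix whose columns are the frame's x, y, z axes.
In Python, from plant import sense, camera, hand_in, pinch_z gives the robot as it stands.
- The arm moves only by the tool step_arm, never from a script. Its arguments are lists of equal length, an entry for each row: "gripper": the closure, from -1 (fully open) to 1 (shut); "linear": the shift along the tool's x, y, z normalised to -1 to 1, where 1 is 0.025 m, a list of three; "delta_rot": the turn, a rotation vector about the tool's x, y, z normalised to -1 to 1, where 1 is 90 degrees, a list of three. In form: {"gripper": [gripper, ...], "linear": [[x, y, z], ...], "delta_rot": [[wx, wy, wz], ...]}. A call has 1 to 12 rows; each row shifts and turns the commanded pose from where the row before left it, along the tool's axes as they then stand; what a row does not reach is not made up. A row lasts 1/10 s, in which the tool goes at most 50 mm and 8.59 degrees, less where a joint would pass 70% of its speed; a pose out of reach is approached as far as the arm can. A call with a number of a shift or a turn outside -1 to 1 is refused whole. A call with a gripper value outside its range is refused whole. The fingers move at their own pace and stop on an object; "grip_force" is the grip in N (left out, the last holds). Time passes only in rows, so rows that do not move let the fingers close. It gives the time, the measured TCP pose, the force, the opening and the grip force at its end, in the units of the state.
- sense(): the state, without advancing time (a new reading comes with each control period).
- camera(name): name is "scene" or "top"; returns a dict with "img" (400x640x3 uint8, blue, green, red), "range_z" (400x640 float32, m along the optical axis (not along the pixel's ray), 0 where there is no reading), "camera_matrix" (3x3 intrinsics, pixels), "origin" and "attitude" of the camera in the world. Camera axes: x right, y down, z forward; pixel columns grow to the right and rows downward; lengths in m; the calibration is good to about 2 mm. A picture is of the moment at which its call begins.
- hand_in(): hands the job in; it is judged then, once.
The state is a dict: "time": time; "joints": joint angles; "qvel": joint speeds; "effort": joint torques, N m; "tcp_pos": TCP position; "tool_rot": TCP orientation; "force": force on the tool from outside, world axes, zero at the start; "wrist_torque": the same for the moment, N m; "opening": finger opening in m; "finger_force": force on a finger pad.
Only numpy, scipy, OpenCV 4.12 (cv2) and the standard library are available. Lean on these libraries where they do the work, as an engineer would, in place of code of your own. Each camera call takes 0.05 s, during which the arm holds its last target. There are 200 camera calls.

## Working session

There is one attempt and no reset: what is moved stays moved. The work goes in short steps, Python scripts to look and compute and a tool call to move; the robot and the scene stay as the last step left them, time stands still between calls to the robot, and variables do not carry over. Pictures are saved under pics/ and viewed, at most 14 in all, crops included, and the job is handed in when it is done.

Besides the shell and the picture viewer there is one more tool, called after "Call:" by a JSON object that holds its "api" and its "payload". step_arm: Moves the arm, as the interface text tells. Scaled input: -1 to 1 covers 0.025 m each way for a shift and 90 degrees each way for a turn. Its arguments: {"type":"object","properties":{"gripper":{"type":"array"},"linear":{"type":"array"},"delta_rot":{"type":"array"},"grip_force":{"type":"number"}},"required":["gripper","linear","delta_rot"]}

```bash
ls; mkdir -p pics; python3 - <<'E'
from plant import sense,camera,pinch_z
import cv2,numpy as np
print(pinch_z,sense())
for n in("top","scene"):
    c=camera(n); cv2.imwrite(f"pics/{n}0.png",c["img"]); np.savez(f"{n}0.npz",**c)
    print(n,c["camera_matrix"],c["origin"],c["attitude"])
E
```

```text
pics
0.0539 {'time': 0.0, 'joints': array([-1.28899894e+00,  2.38814139e-01, -1.42416039e-02,  1.31919187e+00,
        2.23607564e-06,  1.57080903e+00]), 'qvel': array([-0.00084636,  0.00061308,  0.00086791,  0.00300068,  0.00126646,
        0.00054142]), 'effort': array([-3.23770553e-05, -5.38782084e+01,  3.46439517e+01,  1.82950753e-02,
       -9.80927280e-05,  5.36378110e-06]), 'tcp_pos': array([ 0.14591066, -0.50400498,  0.30326497]), 'tool_rot': array([[ 9.60560704e-01,  2.78070086e-01, -4.01427962e-04],
       [ 2.78070376e-01, -9.60559692e-01,  1.39465973e-03],
       [ 2.21763057e-06, -1.45128055e-03, -9.99998947e-01]]), 'force': array([ 0.41605205,  0.87513874, -0.30442396]), 'wrist_torque': array([-0.01302893, -0.0181462 , -0.03883268]), 'finger_force': 0.0, 'opening': 0.08538418732831768}
top [[384.86335462   0.         315.51026941]
 [  0.         384.86335462 202.29330554]
 [  0.           0.           1.        ]] [0.39315714 0.01292698 1.20021587] [[-8.67062852e-03 -9.79346028e-01  2.02005392e-01]
 [-9.99961632e-01  8.74382682e-03 -5.30004568e-04]
 [-1.24724230e-03 -2.02002237e-01 -9.79384266e-01]]
scene [[435.05458156   0.         317.78026111]
 [  0.         435.05458156 202.24723989]
 [  0.           0.           1.        ]] [ 1.46273668 -0.30795361  0.81211055] [[ 0.34118549  0.6145988  -0.7112389 ]
 [ 0.93984506 -0.23660023  0.24639721]
 [-0.01684385 -0.75252152 -0.65835222]]
```

```bash
python3 - <<'E'
import cv2
i=cv2.imread("pics/top0.png"); cv2.imwrite("pics/top0b.png",cv2.resize(i,(800,500),interpolation=cv2.INTER_CUBIC))
E
```

```text
(no output)
```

View pics/top0.png

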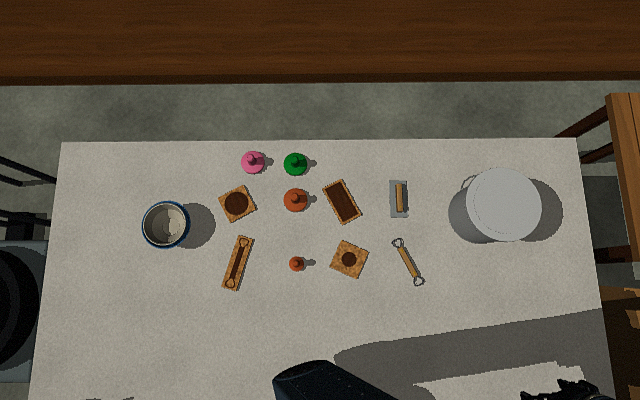

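View pics/scene0.png

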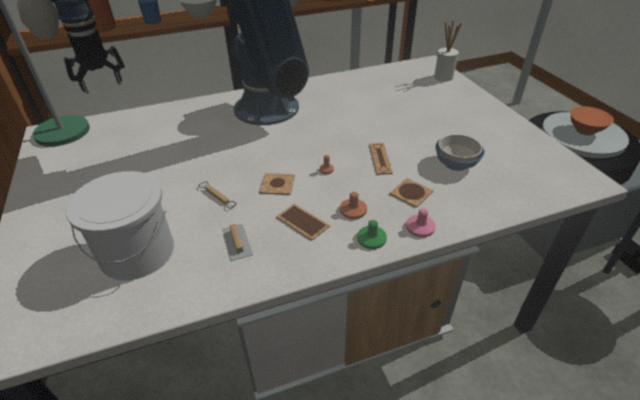

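The top view shows the rib (399,198), loop tool (408,262), big anvil (296,200) and small anvil (297,264). The pads are rib (342,201), small (349,259), big (237,203) and loop (238,263). The green and pink decoys are at the top. I'll enlarge it next.

```bash
cat > h.py <<'E'
import numpy as np,cv2
def load(n): return dict(np.load(n+".npz"))
def w(c,u,v,z):
    "pixel -> world on plane height z"
    K=c["camera_matrix"];d=c["attitude"]@np.linalg.inv(K)@np.array([u,v,1.]);o=c["origin"]
    return o+d*(z-o[2])/d[2]
def rectify(c,x0,x1,y0,y1,z,s=0.0005):
    "orthophoto on plane z: row 0 = x1, col 0 = y1"
    W=int((y1-y0)/s);H=int((x1-x0)/s)
    xs=x1-np.arange(H)*s; ys=y1-np.arange(W)*s
    Y,X=np.meshgrid(ys,xs); P=np.stack([X,Y,np.full_like(X,z)],-1)-c["origin"]
    p=P@c["attitude"]@c["camera_matrix"].T
    return cv2.remap(c["img"],(p[...,0]/p[...,2]).astype(np.float32),(p[...,1]/p[...,2]).astype(np.float32),cv2.INTER_CUBIC)
E
python3 - <<'E'
from h import *
c=load("top0")
im=c["img"][145:305,210:440]
cv2.imwrite("pics/crop.png",cv2.resize(im,None,fx=3.4,fy=3.4,interpolation=cv2.INTER_CUBIC))
for n,u,v,z in[("rib",399,198,.02),("loop",408,262,.01),("big",296,200,.016),("small",297,264,.014),("prib",342,201,.007),("psm",349,259,.007),("pbig",237,203,.007),("ploop",238,263,.007),("bucket",504,204,.183),("bowl",166,224,.072)]:
    print(n,w(c,u,v,z).round(4))
# heights
K=c["camera_matrix"];vv,uu=np.mgrid[0:400,0:640]
R=c["range_z"];P=np.stack([(uu-K[0,2])/K[0,0]*R,(vv-K[1,2])/K[1,1]*R,R],-1)@c["attitude"].T+c["origin"]
np.save("P0.npy",P)
b=P[150:300,215:435,2]; print(np.percentile(b,[1,10,50,90,99]), b[5:15,100:110].std())
E
```

```text
rib [ 0.648  -0.2498  0.02  ]
loop [ 0.4497 -0.269   0.01  ]
big [0.6453 0.0736 0.016 ]
small [0.4464 0.0703 0.014 ]
prib [ 0.6427 -0.0717  0.007 ]
psm [ 0.4605 -0.0891  0.007 ]
pbig [0.6392 0.2608 0.007 ]
ploop [0.4513 0.2516 0.007 ]
bucket [ 0.5937 -0.4955  0.183 ]
bowl [0.5642 0.4554 0.072 ]
[-5.97610181e-03 -3.45613281e-03 -6.21383449e-05  7.20633870e-03
  4.09654723e-02] 0.0022786428551244374
```

View pics/crop.png

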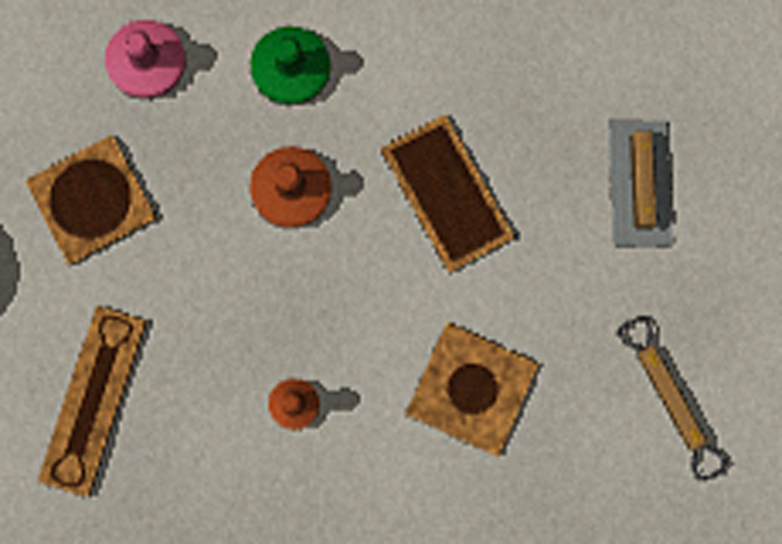

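The crop is clear: four tools, four pads and two decoys. I'll segment for exact poses.

```bash
cat >> h.py <<'E'
def blob(c,box,kind,z,s=0.0005):
    "box centre (x,y,half); returns world centroid, minAreaRect size mm, yaw of long side"
    x,y,h=box; im=rectify(c,x-h,x+h,y-h,y+h,z,s); hsv=cv2.cvtColor(im,cv2.COLOR_BGR2HSV).astype(int)
    H,S,V=hsv[...,0],hsv[...,1],hsv[...,2]
    m={"sat":S>75,"dark":(S>75)&(V<90),"red":(S>110)&(H<14),"blade":(im[...,0].astype(int)-im[...,2]>-3)&(V>75),"darkany":(V<105)}[kind].astype(np.uint8)
    m=cv2.morphologyEx(m,cv2.MORPH_OPEN,np.ones((5,5),np.uint8)) if kind!="darkany" else m
    cs,_=cv2.findContours(m,cv2.RETR_EXTERNAL,cv2.CHAIN_APPROX_NONE); q=max(cs,key=cv2.contourArea); q=cv2.convexHull(q)
    (a,b),(ww,hh),t=cv2.minAreaRect(q); M=cv2.moments(q); cx,cy=M["m10"]/M["m00"],M["m01"]/M["m00"]
    bp=cv2.boxPoints(((a,b),(ww,hh),t)); e=bp[1]-bp[0]; f=bp[2]-bp[1]; e=e if np.hypot(*e)>np.hypot(*f) else f
    yaw=np.degrees(np.arctan2(-e[0],-e[1]))  # dx=-drow, dy=-dcol
    yaw=(yaw+90)%180-90
    W=lambda u,v:np.round([x+h-v*s,y+h-u*s],4)
    return W(cx,cy),W(a,b),np.round(np.array([ww,hh])*s*1000,1),round(yaw,1)
E
python3 - <<'E'
from h import *
c=load("top0")
B={"rib":(.648,-.25,.08),"loop":(.45,-.27,.1),"big":(.645,.074,.055),"small":(.446,.07,.05),"prib":(.643,-.072,.085),"psm":(.46,-.089,.07),"pbig":(.639,.26,.075),"ploop":(.451,.252,.1)}
for n,k,z in[("rib","blade",.003),("rib","sat",.024),("loop","sat",.017),("loop","sat",.0085),("loop","darkany",.0085),("big","red",.008),("small","red",.007),("prib","dark",.007),("prib","sat",.007),("psm","dark",.007),("psm","sat",.007),("pbig","dark",.007),("pbig","sat",.007),("ploop","dark",.007),("ploop","sat",.007)]:
    print(n,k,*blob(c,B[n],k,z))
E
```

```text
rib blade [ 0.6503 -0.25  ] [ 0.6505 -0.25  ] [118.  55.] 0.0
rib sat [ 0.6495 -0.2485] [ 0.6495 -0.2485] [91. 21.] 0.0
loop sat [ 0.4512 -0.2647] [ 0.4512 -0.2648] [100.8  19.9] 26.6
loop sat [ 0.4515 -0.2668] [ 0.4516 -0.2668] [101.5  20. ] 26.4
loop darkany [ 0.452  -0.2689] [ 0.4515 -0.2694] [159.6  37.8] 26.4
big red [0.6488 0.077 ] [0.6488 0.0774] [76.6 75.8] 7.6
small red [0.4487 0.0737] [0.4485 0.0738] [45.  45.5] -90.0
prib dark [ 0.6427 -0.0689] [ 0.6429 -0.0691] [120.6  58. ] 27.8
prib sat [ 0.6421 -0.0688] [ 0.6421 -0.0688] [135.9  72.7] 27.6
psm dark [ 0.4608 -0.0877] [ 0.4608 -0.0878] [44.5 45.3] -45.0
psm sat [ 0.4609 -0.0877] [ 0.461  -0.0878] [93.8 94. ] -25.3
pbig dark [0.6394 0.2638] [0.6394 0.2634] [74.6 75.7] -45.0
pbig sat [0.6386 0.2631] [0.6388 0.2632] [94.6 94.1] 28.8
ploop dark [0.4435 0.2573] [0.4452 0.2582] [ 23.6 138. ] -12.8
ploop sat [0.4538 0.2556] [0.4539 0.2557] [ 50.3 166.9] -16.9
```

Call:
{"api": "step_arm", "payload": {"gripper": [0, 0, 0, 0, 0, 0, 0, 0, 0, 0, 0, 0], "linear": [[0, 0, 0], [0, 0, 0], [1, -0.5, 0], [1, -0.5, 0], [1, -0.5, 0], [1, -0.5, 0], [1, -0.5, 0], [1, -0.5, 0], [1, -0.5, 0], [1, -0.5, 0], [1, -0.5, 0], [1, -0.5, 0]], "delta_rot": [[0, 0, 0.0895], [0, 0, 0.0895], [0, 0, 0], [0, 0, 0], [0, 0, 0], [0, 0, 0], [0, 0, 0], [0, 0, 0], [0, 0, 0], [0, 0, 0], [0, 0, 0], [0, 0, 0]], "grip_force": 40}}

```text
time: 1.3
tcp_pos: [0.3968, -0.3783, 0.3035]
tool_rot: [[1.0, 0.001, -0.001], [0.001, -1.0, 0.001], [-0.001, -0.001, -1.0]]
force: [-0.4, -0.3, -0.9]
opening: 0.0426
finger_force: 0.0
```

```bash
cat >> h.py <<'E'
def go(x,y,z,psi=None):
    "print units needed from the measured pose: turn first, then shift in turned axes"
    from plant import sense
    s=sense();R=s["tool_rot"];p=s["tcp_pos"];a=np.degrees(np.arctan2(R[1,0],R[0,0]))
    t=a if psi is None else psi; d=(t-a+180)%360-180; t=np.radians(t)
    Q=np.array([[np.cos(t),np.sin(t),0],[np.sin(t),-np.cos(t),0],[0,0,-1]])
    print("t",round(s["time"],2),"p",p.round(4),"psi",round(a,2),"turn",round(-d/90,4),"shift",(Q.T@(np.array([x,y,z])-p)/.025).round(3),"open",round(s["opening"],4),"ff",round(s["finger_force"],1),"q",s["joints"].round(2),"tilt",R[:2,2].round(4),"F",s["force"].round(1))
E
python3 -c "
from h import *
go(.6505,-.2495,.20,0)"
```

```text
t 1.3 p [ 0.3968 -0.3783  0.3035] psi 0.04 turn 0.0005 shift [10.149 -5.153  4.141] open 0.0426 ff 0.0 q [-0.76  0.28  0.04  1.33  0.    2.38] tilt [-0.0006  0.0006] F [-0.4 -0.3 -0.9]
```

Call:
{"api": "step_arm", "payload": {"gripper": [0, 0, 0, 0, 0, 0, 0, 0, 0, 0, 0, 0], "linear": [[1, -0.5, 0.2], [1, -0.5, 0.2], [1, -0.5, 0.4], [1, -0.5, 0.4], [1, -0.5, 0.4], [1, -0.5, 0.4], [1, -0.5, 0.4], [1, -0.5, 0.6], [1, -0.5, 0.6], [1, -0.5, 0.6], [0.15, -0.15, 0], [0, 0, 0]], "delta_rot": [[0, 0, 0], [0, 0, 0], [0, 0, 0], [0, 0, 0], [0, 0, 0], [0, 0, 0], [0, 0, 0], [0, 0, 0], [0, 0, 0], [0, 0, 0], [0, 0, 0], [0, 0, 0]]}}

```text
time: 2.5
tcp_pos: [0.6497, -0.2494, 0.1979]
tool_rot: [[1.0, 0.002, -0.002], [0.002, -1.0, 0.001], [-0.002, -0.001, -1.0]]
force: [-0.6, -0.6, 0.2]
opening: 0.0428
finger_force: 0.0
```

```bash
python3 -c "
from h import *
go(.6505,-.2495,.079,0)"
```

```text
t 2.5 p [ 0.6497 -0.2494  0.1979] psi 0.11 turn 0.0012 shift [0.033 0.005 4.755] open 0.0428 ff 0.0 q [-0.37  0.58  0.25  1.25  0.    2.77] tilt [-0.0019  0.0007] F [-0.6 -0.6  0.2]
```

Call:
{"api": "step_arm", "payload": {"gripper": [0, 0, 0, 0, 0, 0, 0, 1, 1, 1, 1, 1], "linear": [[0.03, 0, 0.8], [0, 0, 0.8], [0, 0, 0.8], [0, 0, 0.8], [0, 0, 0.8], [0, 0, 0.75], [0, 0, 0], [0, 0, 0], [0, 0, 0], [0, 0, 0], [0, 0, 0], [0, 0, 0]], "delta_rot": [[0, 0, 0], [0, 0, 0], [0, 0, 0], [0, 0, 0], [0, 0, 0], [0, 0, 0], [0, 0, 0], [0, 0, 0], [0, 0, 0], [0, 0, 0], [0, 0, 0], [0, 0, 0]]}}

```text
time: 3.7
tcp_pos: [0.6508, -0.2507, 0.082]
tool_rot: [[1.0, 0.0, 0.002], [0.0, -1.0, -0.001], [0.002, 0.001, -1.0]]
force: [-1.6, -0.7, 6.7]
opening: 0.017
finger_force: 40.2
```

```bash
python3 -c "
from h import *
go(.6424,-.0689,.15,27.7)"
```

```text
t 3.7 p [ 0.6508 -0.2507  0.082 ] psi 0.02 turn -0.3075 shift [ 3.082 -6.596 -2.719] open 0.017 ff 40.2 q [-0.37  0.66  0.09  1.   -0.    2.77] tilt [ 0.0021 -0.0014] F [-1.6 -0.7  6.7]
```

Call:
{"api": "step_arm", "payload": {"gripper": [1, 1, 1, 1, 1, 1, 1, 1, 1, 1, 1, 1], "linear": [[0, 0, -0.4], [0, 0, -0.8], [0, 0, -0.8], [0, 0, -0.7], [0, 0, 0], [0, 0, 0], [0, 0, 0], [0, 0, 0], [0.4, -0.8, 0], [0.4, -0.8, 0], [0.4, -0.8, 0], [0.4, -0.8, 0]], "delta_rot": [[0, 0, 0], [0, 0, 0], [0, 0, 0], [0, 0, 0], [0, 0, -0.077], [0, 0, -0.077], [0, 0, -0.077], [0, 0, -0.077], [0, 0, 0], [0, 0, 0], [0, 0, 0], [0, 0, 0]]}}

```text
time: 4.9
tcp_pos: [0.6484, -0.1599, 0.1484]
tool_rot: [[0.885, 0.466, 0.0], [0.466, -0.885, 0.0], [0.0, 0.0, -1.0]]
force: [0.3, -0.2, -1.8]
opening: 0.017
finger_force: 39.3
```

Call:
{"api": "step_arm", "payload": {"gripper": [1, 1, 1, 1, 1, 1], "linear": [[0.4, -0.8, 0], [0.4, -0.8, 0], [0.4, -0.8, 0], [0.28, -0.8, 0], [0, 0, 0], [0, 0, 0]], "delta_rot": [[0, 0, 0], [0, 0, 0], [0, 0, 0], [0, 0, 0], [0, 0, 0], [0, 0, 0]]}}

```text
time: 5.5
tcp_pos: [0.6441, -0.0724, 0.1483]
tool_rot: [[0.884, 0.467, 0.001], [0.467, -0.884, -0.0], [0.0, 0.0, -1.0]]
force: [0.6, -0.5, -1.3]
opening: 0.0174
finger_force: 39.4
```

```bash
python3 - <<'E'
from h import *
from plant import camera
go(.6424,-.0689,.091,27.7)
c=camera("scene"); cv2.imwrite("pics/s1.png",cv2.resize(c["img"][100:300,150:450],None,fx=2.6,fy=2.6))
E
```

```text
t 5.5 p [ 0.6441 -0.0724  0.1483] psi 27.82 turn 0.0014 shift [ 0.005 -0.155  2.294] open 0.0174 ff 39.4 q [-0.11  0.53  0.03  1.07 -0.    2.54] tilt [ 0.0006 -0.0002] F [ 0.6 -0.5 -1.3]
```

View pics/s1.png

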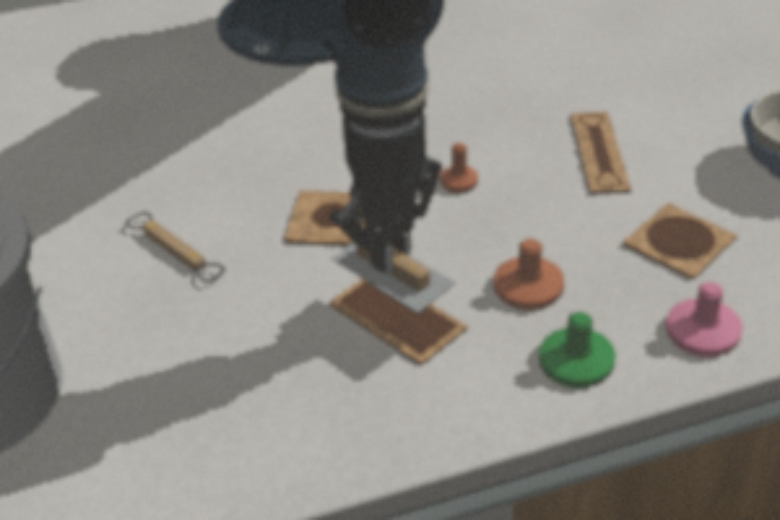

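The rib is held level above its pad, at about (400,280) in the crop. Lowering it now.

Call:
{"api": "step_arm", "payload": {"gripper": [1, 1, 1, 1, 1, 1, 0.4, 0, 0, 0, 0], "linear": [[0, -0.15, 0.6], [0, 0, 0.6], [0, 0, 0.6], [0, 0, 0.4], [0, 0, 0.15], [0, 0, 0], [0, 0, 0], [0, 0, 0], [0, 0, 0], [0, 0, -0.5], [0, 0, -1]], "delta_rot": [[0, 0, 0], [0, 0, 0], [0, 0, 0], [0, 0, 0], [0, 0, 0], [0, 0, 0], [0, 0, 0], [0, 0, 0], [0, 0, 0], [0, 0, 0], [0, 0, 0]]}}

```text
time: 6.65
tcp_pos: [0.6412, -0.0693, 0.1258]
tool_rot: [[0.885, 0.466, -0.003], [0.466, -0.885, 0.0], [-0.003, -0.002, -1.0]]
force: [-0.0, 0.6, -1.1]
opening: 0.0428
finger_force: 0.0
```

```bash
python3 -c "
from h import *
go(.4515,-.2668,.15,26.5)"
```

```text
t 6.65 p [ 0.6412 -0.0693  0.1258] psi 27.76 turn 0.014 shift [-10.316   3.685  -0.969] open 0.0428 ff 0.0 q [-0.11  0.54 -0.01  1.02  0.    2.55] tilt [-0.0033  0.0004] F [-0.   0.6 -1.1]
```

Call:
{"api": "step_arm", "payload": {"gripper": [0, 0, 0, 0, 0, 0, 0, 0, 0, 0, 0, 0], "linear": [[0, 0, -0.97], [-0.93, 0.33, 0], [-0.93, 0.33, 0], [-0.93, 0.33, 0], [-0.93, 0.33, 0], [-0.93, 0.33, 0], [-0.93, 0.33, 0], [-0.93, 0.33, 0], [-0.93, 0.33, 0], [-0.93, 0.33, 0], [-0.93, 0.33, 0], [-1, 0.36, 0]], "delta_rot": [[0, 0, 0.014], [0, 0, 0], [0, 0, 0], [0, 0, 0], [0, 0, 0], [0, 0, 0], [0, 0, 0], [0, 0, 0], [0, 0, 0], [0, 0, 0], [0, 0, 0], [0, 0, 0]]}}

```text
time: 7.85
tcp_pos: [0.4522, -0.2669, 0.1518]
tool_rot: [[0.895, 0.446, 0.001], [0.446, -0.895, -0.001], [0.001, 0.001, -1.0]]
force: [-0.3, -0.2, 0.6]
opening: 0.043
finger_force: 0.0
```

```bash
python3 - <<'E'
from h import *
from plant import camera
go(.4515,-.2668,.083,26.5)
c=camera("top"); np.savez("top1.npz",**c)
print(blob(c,(.6424,-.0689,.085),"sat",.007)); print(blob(c,(.6424,-.0689,.075),"blade",.01)); 
cv2.imwrite("pics/t1.png",cv2.resize(c["img"][145:305,300:440],None,fx=3.6,fy=3.6,interpolation=cv2.INTER_CUBIC))
E
```

```text
t 7.85 p [ 0.4522 -0.2669  0.1518] psi 26.51 turn 0.0002 shift [-0.024 -0.016  2.751] open 0.043 ff 0.0 q [-0.53  0.34 -0.29  0.95  0.    2.15] tilt [ 0.0012 -0.0006] F [-0.3 -0.2  0.6]
(array([ 0.6422, -0.0688]), array([ 0.6423, -0.0689]), array([135.8,  72.9]), np.float32(27.6))
(array([ 0.6425, -0.0691]), array([ 0.6425, -0.0693]), array([118.7,  55.9]), np.float32(27.5))
```

View pics/t1.png

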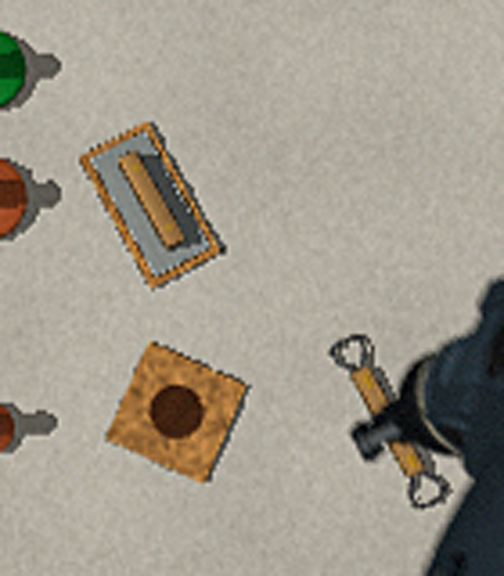

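The rib sits exactly on its pad, at about (152,205) in the crop. The fingers straddle the loop tool handle, so I'll descend.

Call:
{"api": "step_arm", "payload": {"gripper": [0, 0, 0, 0, 0, 1, 1, 1, 1, 1], "linear": [[0, 0, 0.7], [0, 0, 0.7], [0, 0, 0.7], [0, 0, 0.65], [0, 0, 0], [0, 0, 0], [0, 0, 0], [0, 0, 0], [0, 0, 0], [0, 0, 0]], "delta_rot": [[0, 0, 0], [0, 0, 0], [0, 0, 0], [0, 0, 0], [0, 0, 0], [0, 0, 0], [0, 0, 0], [0, 0, 0], [0, 0, 0], [0, 0, 0]]}}

```text
time: 8.9
tcp_pos: [0.4532, -0.2665, 0.0832]
tool_rot: [[0.895, 0.446, 0.002], [0.446, -0.895, -0.001], [0.001, 0.002, -1.0]]
force: [-1.4, 1.3, 7.4]
opening: 0.0153
finger_force: 39.9
```

```bash
python3 -c "
from h import *
go(.4538,.2556,.18,163.1)"
```

```text
t 8.9 p [ 0.4532 -0.2665  0.0832] psi 26.5 turn -1.5178 shift [ 6.048 19.988 -3.872] open 0.0153 ff 39.9 q [-0.53  0.41 -0.38  0.78  0.    2.15] tilt [ 0.0019 -0.0009] F [-1.4  1.3  7.4]
```

Call:
{"api": "step_arm", "payload": {"gripper": [1, 1, 1, 1, 1, 1, 1, 1, 1, 1, 1, 1], "linear": [[0, 0, -0.6], [0, 0, -1], [0, 0, -1], [0, 0, -1], [0, 0, -0.27], [0, 0, 0], [0, 0, 0], [0, 0, 0], [0, 0, 0], [0, 0, 0], [0, 0, 0], [0, 0, 0]], "delta_rot": [[0, 0, 0], [0, 0, 0], [0, 0, 0], [0, 0, 0], [0, 0, 0], [0, 0, -0.09], [0, 0, -0.09], [0, 0, -0.09], [0, 0, -0.09], [0, 0, -0.09], [0, 0, -0.09], [0, 0, -0.09]]}}

```text
time: 10.1
tcp_pos: [0.4524, -0.2661, 0.1781]
tool_rot: [[0.113, 0.994, -0.0], [0.994, -0.113, 0.0], [0.0, -0.001, -1.0]]
force: [-0.0, -0.4, -0.1]
opening: 0.0158
finger_force: 39.2
```

Call:
{"api": "step_arm", "payload": {"gripper": [1, 1, 1, 1, 1, 1, 1, 1, 1, 1, 1, 1], "linear": [[0, 0, 0], [0, 0, 0], [0, 0, 0], [0, 0, 0], [0, 0, 0], [0, 0, 0], [0, 0, 0], [0, 0, 0], [0, 0, 0], [0, 0, 0], [0.3, 1, 0], [0.3, 1, 0]], "delta_rot": [[0, 0, -0.09], [0, 0, -0.09], [0, 0, -0.09], [0, 0, -0.09], [0, 0, -0.09], [0, 0, -0.09], [0, 0, -0.09], [0, 0, -0.09], [0, 0, -0.09], [0, 0, -0.078], [0, 0, 0], [0, 0, 0]]}}

```text
time: 11.3
tcp_pos: [0.4525, -0.2137, 0.178]
tool_rot: [[-0.957, 0.292, -0.0], [0.292, 0.957, 0.0], [0.001, 0.0, -1.0]]
force: [0.3, 1.2, -0.2]
opening: 0.0155
finger_force: 39.2
```

Call:
{"api": "step_arm", "payload": {"gripper": [1, 1, 1, 1, 1, 1, 1, 1, 1, 1, 1, 1], "linear": [[0.3, 1, 0], [0.3, 1, 0], [0.3, 1, 0], [0.3, 1, 0], [0.3, 1, 0], [0.3, 1, 0], [0.3, 1, 0], [0.3, 1, 0], [0.3, 1, 0], [0.3, 1, 0], [0.3, 1, 0], [0.3, 1, 0]], "delta_rot": [[0, 0, 0], [0, 0, 0], [0, 0, 0], [0, 0, 0], [0, 0, 0], [0, 0, 0], [0, 0, 0], [0, 0, 0], [0, 0, 0], [0, 0, 0], [0, 0, 0], [0, 0, 0]]}}

```text
time: 12.5
tcp_pos: [0.4534, 0.1003, 0.1783]
tool_rot: [[-0.957, 0.29, -0.0], [0.29, 0.957, 0.0], [0.0, -0.0, -1.0]]
force: [1.0, 0.3, -0.5]
opening: 0.0153
finger_force: 39.2
```

Call:
{"api": "step_arm", "payload": {"gripper": [1, 1, 1, 1, 1, 1, 1], "linear": [[0.3, 1, 0], [0.3, 1, 0], [0.3, 1, 0], [0.3, 1, 0], [0.3, 1, 0], [0.3, 0.99, 0], [0, 0, 0]], "delta_rot": [[0, 0, 0], [0, 0, 0], [0, 0, 0], [0, 0, 0], [0, 0, 0], [0, 0, 0], [0, 0, 0]]}}

```text
time: 13.2
tcp_pos: [0.4542, 0.258, 0.1782]
tool_rot: [[-0.958, 0.288, 0.0], [0.288, 0.958, 0.001], [0.0, 0.001, -1.0]]
force: [0.1, -0.4, 0.1]
opening: 0.0157
finger_force: 39.2
```

```bash
python3 - <<'E'
from h import *
from plant import camera
go(.4538,.2556,.092,163.1)
c=camera("top"); np.savez("top2.npz",**c)
cv2.imwrite("pics/t2.png",cv2.resize(c["img"][180:310,160:340],None,fx=4,fy=4,interpolation=cv2.INTER_CUBIC))
E
```

```text
t 13.2 p [0.4542 0.258  0.1782] psi 163.26 turn 0.0018 shift [-0.013 -0.098  3.447] open 0.0157 ff 39.2 q [ 0.52  0.31 -0.25  1.01  0.    0.81] tilt [0.0002 0.0009] F [ 0.1 -0.4  0.1]
```

View pics/t2.png

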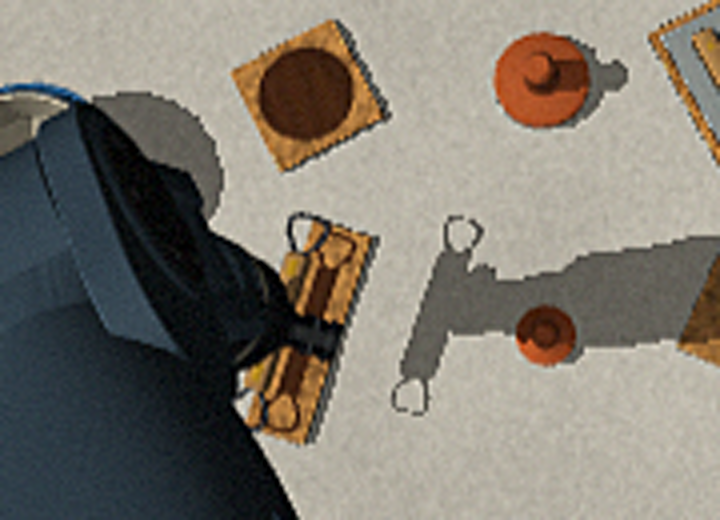

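```bash
python3 - <<'E'
from h import *
c=load("top2")
for u,v in[(303,213),(306,251),(290,232),(328,232)]:
    print(w(c,160+(u+.5)/4-.5,180+(v+.5)/4-.5,.1035).round(4))
r=np.radians(-16.9)
print("pad tip",.4538+.0785*np.cos(r),.2556+.0785*np.sin(r))
x=np.array([w(c,160+(u+.5)/4-.5,180+(v+.5)/4-.5,.007)[:2] for u,v in[(336,232),(279,432)]]);print(x, x.mean(0),np.linalg.norm(x[0]-x[1]))
E
```

```text
[0.532  0.2426 0.1035]
[0.5048 0.2395 0.1035]
[0.5185 0.2514 0.1035]
[0.5182 0.2243 0.1035]
pad tip 0.5289098663485221 0.23277987780253717
[[0.52916039 0.23662967]
 [0.37778107 0.27537742]] [0.45347073 0.25600355] 0.15625966969736635
```

The loop tool is aligned over its pad, with the upper loop at crop (303,232). It is offset about 2 mm in the grip, so I'll correct that and lower.

Call:
{"api": "step_arm", "payload": {"gripper": [1, 1, 1, 1, 1, 1, 1, 0.4, 0, 0, 0, 0], "linear": [[0.06, -0.1, 0.8], [0, 0, 0.8], [0, 0, 0.8], [0, 0, 0.6], [0, 0, 0.3], [0, 0, 0.12], [0, 0, 0], [0, 0, 0], [0, 0, 0], [0, 0, 0], [0, 0, -0.5], [0, 0, -1]], "delta_rot": [[0, 0, 0], [0, 0, 0], [0, 0, 0], [0, 0, 0], [0, 0, 0], [0, 0, 0], [0, 0, 0], [0, 0, 0], [0, 0, 0], [0, 0, 0], [0, 0, 0], [0, 0, 0]]}}

```text
time: 14.45
tcp_pos: [0.4511, 0.2532, 0.13]
tool_rot: [[-0.957, 0.29, -0.003], [0.29, 0.957, -0.001], [0.002, -0.002, -1.0]]
force: [0.6, -0.3, 0.3]
opening: 0.0426
finger_force: 0.0
```

```bash
python3 -c "
from h import *
go(.6488,.0772,.19,90)"
```

```text
t 14.45 p [0.4511 0.2532 0.13  ] psi 163.12 turn 0.8124 shift [-7.04   7.906 -2.401] open 0.0426 ff 0.0 q [ 0.51  0.35 -0.33  0.89  0.    0.81] tilt [-0.0026 -0.0013] F [ 0.6 -0.3  0.3]
```

Call:
{"api": "step_arm", "payload": {"gripper": [0, 0, 0, -0.3, -0.3, -0.3, -0.3, -0.3, -0.3, -0.3, -0.3, -0.3], "linear": [[0, 0, -0.8], [0, 0, -0.8], [0, 0, -0.8], [0, 0, 0], [0, 0, 0], [0, 0, 0], [0, 0, 0], [0, 0, 0], [0, 0, 0], [0, 0, 0], [0, 0, 0], [0, 0, 0]], "delta_rot": [[0, 0, 0], [0, 0, 0], [0, 0, 0], [0, 0, 0.09], [0, 0, 0.09], [0, 0, 0.09], [0, 0, 0.09], [0, 0, 0.09], [0, 0, 0.09], [0, 0, 0.09], [0, 0, 0.09], [0, 0, 0.09]]}}

```text
time: 15.65
tcp_pos: [0.452, 0.2537, 0.191]
tool_rot: [[0.002, 1.0, 0.0], [1.0, -0.002, 0.0], [0.0, 0.0, -1.0]]
force: [-0.4, -0.3, -0.4]
opening: 0.0553
finger_force: 0.0
```

Call:
{"api": "step_arm", "payload": {"gripper": [-0.3, -0.3, -0.3, -0.3, -0.3, -0.3, -0.3, -0.3, -0.3], "linear": [[-0.88, 0.98, 0], [-0.88, 0.98, 0], [-0.88, 0.98, 0], [-0.88, 0.98, 0], [-0.88, 0.98, 0], [-0.88, 0.98, 0], [-0.88, 0.98, 0], [-0.88, 0.98, 0], [0, 0, 0]], "delta_rot": [[0, 0, 0], [0, 0, 0], [0, 0, 0], [0, 0, 0], [0, 0, 0], [0, 0, 0], [0, 0, 0], [0, 0, 0], [0, 0, 0]]}}

```text
time: 16.55
tcp_pos: [0.6512, 0.0758, 0.1904]
tool_rot: [[-0.001, 1.0, 0.002], [1.0, 0.001, -0.0], [-0.0, 0.002, -1.0]]
force: [-0.1, 1.1, 0.6]
opening: 0.0558
finger_force: 0.0
```

```bash
python3 - <<'E'
from h import *
from plant import camera
go(.6488,.0772,.107,90)
c=camera("top"); np.savez("top3.npz",**c)
b=(.451,.252,.1)
print(blob(c,b,"sat",.007),blob(c,b,"dark",.007))
cv2.imwrite("pics/t3.png",cv2.resize(c["img"][150:300,200:350],None,fx=4,fy=4,interpolation=cv2.INTER_CUBIC))
E
```

```text
t 16.55 p [0.6512 0.0758 0.1904] psi 90.05 turn 0.0005 shift [ 0.057 -0.096  3.338] open 0.0558 ff 0.0 q [ 0.12  0.51  0.11  1.17 -0.    1.69] tilt [ 0.0016 -0.0005] F [-0.1  1.1  0.6]
(array([0.4538, 0.1974]), array([0.4512, 0.1995]), array([199.5,  93. ]), np.float32(0.0)) (array([0.4538, 0.1974]), array([0.4512, 0.1995]), array([199.5,  93. ]), np.float32(0.0))
```

View pics/t3.png

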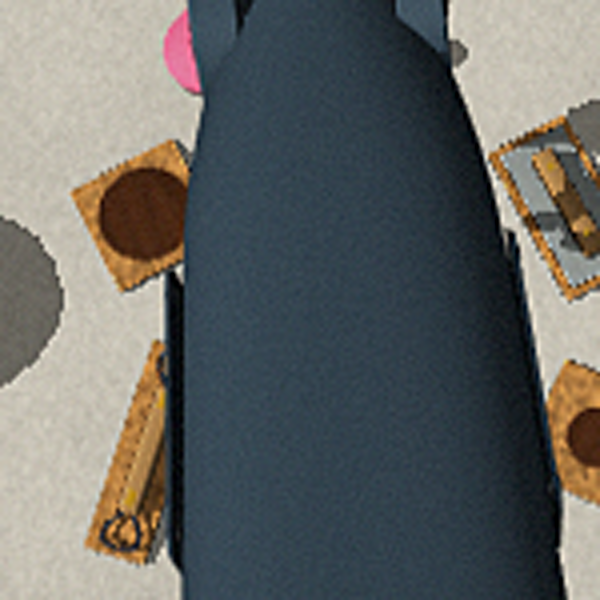

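The loop tool is on its pad, partly hidden by the arm, so I'll check it later. Now the big anvil.

Call:
{"api": "step_arm", "payload": {"gripper": [-0.3, -0.3, -0.3, -0.3, -0.3, -0.3, 1, 1, 1, 1, 1], "linear": [[0.05, -0.09, 0], [0, 0, 0.7], [0, 0, 0.9], [0, 0, 0.9], [0, 0, 0.8], [0, 0, 0], [0, 0, 0], [0, 0, 0], [0, 0, 0], [0, 0, 0], [0, 0, 0]], "delta_rot": [[0, 0, 0], [0, 0, 0], [0, 0, 0], [0, 0, 0], [0, 0, 0], [0, 0, 0], [0, 0, 0], [0, 0, 0], [0, 0, 0], [0, 0, 0], [0, 0, 0]]}}

```text
time: 17.7
tcp_pos: [0.6471, 0.0801, 0.11]
tool_rot: [[-0.004, 1.0, 0.002], [1.0, 0.004, 0.001], [0.001, 0.002, -1.0]]
force: [-1.8, 1.9, 7.2]
opening: 0.0234
finger_force: 39.5
```

```bash
python3 -c "
from h import *
go(.639,.2634,.18,90)"
```

```text
t 17.7 p [0.6471 0.0801 0.11  ] psi 90.23 turn 0.0026 shift [ 7.331 -0.324 -2.801] open 0.0234 ff 39.5 q [ 0.12  0.56 -0.02  0.99  0.    1.69] tilt [0.0025 0.0012] F [-1.8  1.9  7.2]
```

Call:
{"api": "step_arm", "payload": {"gripper": [1, 1, 1, 1, 1, 1, 1, 1, 1, 1, 1, 1], "linear": [[0, 0, -0.5], [0, 0, -0.9], [0, 0, -0.9], [0, 0, -0.5], [0.92, -0.04, 0], [0.92, -0.04, 0], [0.92, -0.04, 0], [0.92, -0.04, 0], [0.92, -0.04, 0], [0.92, -0.04, 0], [0.92, -0.04, 0], [0.92, -0.04, 0]], "delta_rot": [[0, 0, 0], [0, 0, 0], [0, 0, 0], [0, 0, 0], [0, 0, 0], [0, 0, 0], [0, 0, 0], [0, 0, 0], [0, 0, 0], [0, 0, 0], [0, 0, 0], [0, 0, 0]]}}

```text
time: 18.9
tcp_pos: [0.6375, 0.2644, 0.1783]
tool_rot: [[-0.004, 1.0, -0.0], [1.0, 0.004, -0.0], [-0.0, -0.0, -1.0]]
force: [0.2, -0.9, -1.2]
opening: 0.0236
finger_force: 39.9
```

Call:
{"api": "step_arm", "payload": {"gripper": [1, 1], "linear": [[0, 0, 0], [0, 0, 0]], "delta_rot": [[0, 0, 0], [0, 0, 0]]}}

```text
time: 19.1
tcp_pos: [0.6374, 0.2638, 0.178]
tool_rot: [[-0.005, 1.0, -0.001], [1.0, 0.005, -0.0], [-0.0, -0.001, -1.0]]
force: [-1.2, -0.1, -2.5]
opening: 0.0238
finger_force: 39.8
```

```bash
python3 - <<'E'
from h import *
from plant import camera
go(.639,.2634,.119,90)
c=camera("scene"); np.savez("s4.npz",**c)
cv2.imwrite("pics/s4.png",cv2.resize(c["img"][90:240,320:520],None,fx=4,fy=4,interpolation=cv2.INTER_CUBIC))
E
```

```text
t 19.1 p [0.6374 0.2638 0.178 ] psi 90.27 turn 0.003 shift [-0.015  0.063  2.361] open 0.0238 ff 39.8 q [ 0.39  0.58  0.2   1.19 -0.    1.96] tilt [-0.0006 -0.0005] F [-1.2 -0.1 -2.5]
```

View pics/s4.png

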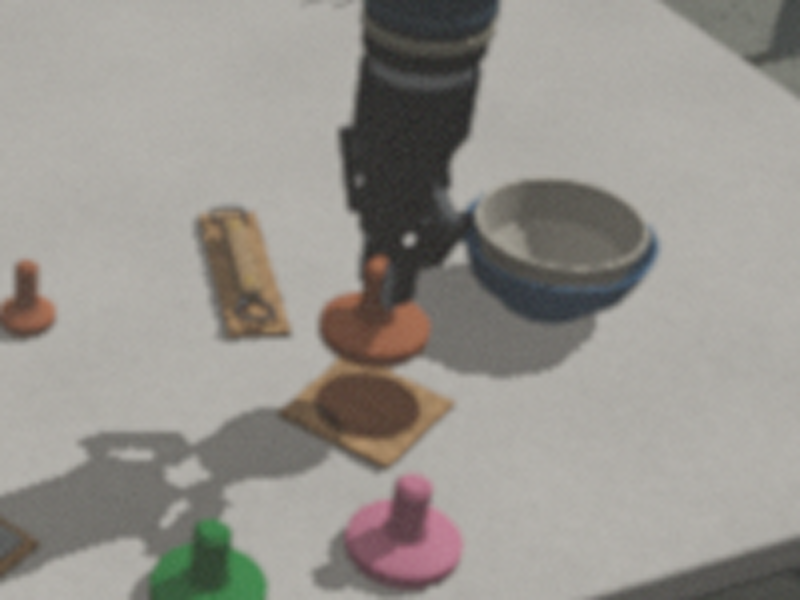

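```bash
python3 - <<'E'
from h import *
c=load("s4")
for a,b,z in[(375.5,327,.076),(366.5,406,.007)]: print(w(c,320+(a+.5)/4-.5,90+(b+.5)/4-.5,z).round(4))
m=(cv2.cvtColor(c["img"],cv2.COLOR_BGR2HSV)); r=((m[...,1]>100)&(m[...,0]<14)&(m[...,2]>70)).astype(np.uint8)
n,l,st,ce=cv2.connectedComponentsWithStats(r[150:190,390:440]); print(st[1:],ce[1:]+[390,150])
E
```

```text
[0.6406 0.2604 0.076 ]
[0.644  0.2612 0.007 ]
[[ 22   4   5   6  22]
 [ 11  13  26  17 282]
 [ 19  30   1   1   1]
 [ 22  31   1   1   1]
 [ 21  33   1   1   1]
 [ 13  35   1   1   1]
 [ 21  35   1   1   1]
 [ 10  36   2   2   2]
 [ 16  36   1   2   2]
 [ 18  37   1   1   1]
 [ 25  37   1   1   1]
 [ 10  39   1   1   1]
 [ 13  39   1   1   1]
 [ 21  39   1   1   1]
 [ 31  38   1   1   1]] [[413.81818182 156.09090909]
 [413.62056738 172.12411348]
 [409.         180.        ]
 [412.         181.        ]
 [411.         183.        ]
 [403.         185.        ]
 [411.         185.        ]
 [400.5        186.5       ]
 [406.         186.5       ]
 [408.         187.        ]
 [415.         187.        ]
 [400.         189.        ]
 [403.         189.        ]
 [411.         189.        ]
 [421.         188.        ]]
```

Call:
{"api": "step_arm", "payload": {"gripper": [1, 1, 1, 1, 1, 1, 1], "linear": [[0.065, 0.06, 0], [0, 0, 0.6], [0, 0, 0.6], [0, 0, 0.6], [0, 0, 0.3], [0, 0, 0.15], [0, 0, 0]], "delta_rot": [[0, 0, 0], [0, 0, 0], [0, 0, 0], [0, 0, 0], [0, 0, 0], [0, 0, 0], [0, 0, 0]]}}

```text
time: 19.85
tcp_pos: [0.6393, 0.2648, 0.1218]
tool_rot: [[-0.003, 1.0, -0.0], [1.0, 0.003, -0.0], [-0.0, -0.0, -1.0]]
force: [-0.3, -0.4, -2.7]
opening: 0.0235
finger_force: 39.8
```

```bash
python3 -c "
from h import *
go(.639,.2654,.118,90)"
```

```text
t 19.85 p [0.6393 0.2648 0.1218] psi 90.19 turn 0.0021 shift [ 0.023 -0.012  0.152] open 0.0235 ff 39.8 q [0.39 0.62 0.12 1.07 0.   1.96] tilt [-0.0004 -0.0001] F [-0.3 -0.4 -2.7]
```

Lower about 5 mm to touch, release, and back off.

Call:
{"api": "step_arm", "payload": {"gripper": [1, 1, 1, 0.4, -0.1, -0.3, -0.3, -0.3, -0.3, -0.3, -0.3, -0.3], "linear": [[0.02, 0, 0.12], [0, 0, 0.07], [0, 0, 0], [0, 0, 0], [0, 0, 0], [0, 0, 0], [0, 0, 0], [0, 0, -0.6], [0, 0, -0.8], [0, 0, -0.8], [0, 0, -0.8], [0, 0, 0]], "delta_rot": [[0, 0, 0], [0, 0, 0], [0, 0, 0], [0, 0, 0], [0, 0, 0], [0, 0, 0], [0, 0, 0], [0, 0, 0], [0, 0, 0], [0, 0, 0], [0, 0, 0], [0, 0, 0]]}}

```text
time: 21.05
tcp_pos: [0.6404, 0.2662, 0.1954]
tool_rot: [[-0.004, 1.0, 0.005], [1.0, 0.004, 0.002], [0.002, 0.005, -1.0]]
force: [0.7, 0.2, 0.2]
opening: 0.0553
finger_force: 0.0
```

```bash
python3 -c "
from h import *
go(.4487,.0737,.19,90)"
```

```text
t 21.05 p [0.6404 0.2662 0.1954] psi 90.22 turn 0.0024 shift [-7.701 -7.669  0.217] open 0.0553 ff 0.0 q [0.39 0.57 0.23 1.23 0.   1.96] tilt [0.0047 0.002 ] F [0.7 0.2 0.2]
```

Call:
{"api": "step_arm", "payload": {"gripper": [-0.3, -0.3, -0.3, -0.3, -0.3, -0.3, -0.3, -0.3, -0.3, -0.3], "linear": [[-0.96, -0.96, 0], [-0.96, -0.96, 0], [-0.96, -0.96, 0], [-0.96, -0.96, 0], [-0.96, -0.96, 0], [-0.96, -0.96, 0], [-0.96, -0.96, 0], [-0.96, -0.96, 0.2], [0, 0, 0], [0, 0, 0]], "delta_rot": [[0, 0, 0], [0, 0, 0], [0, 0, 0], [0, 0, 0], [0, 0, 0], [0, 0, 0], [0, 0, 0], [0, 0, 0], [0, 0, 0], [0, 0, 0]]}}

```text
time: 22.05
tcp_pos: [0.4478, 0.0727, 0.1871]
tool_rot: [[-0.003, 1.0, 0.0], [1.0, 0.003, 0.0], [0.0, 0.0, -1.0]]
force: [0.0, 0.4, -0.2]
opening: 0.0551
finger_force: 0.0
```

```bash
python3 - <<'E'
from h import *
from plant import camera
go(.4487,.0737,.102,90)
c=camera("top"); np.savez("top5.npz",**c)
print(blob(c,(.639,.263,.055),"red",.015)); print(blob(c,(.639,.263,.075),"sat",.007)); print(blob(c,(.4538,.2556,.1),"sat",.007))
cv2.imwrite("pics/t5.png",cv2.resize(c["img"][170:300,200:320],None,fx=4.6,fy=4.6,interpolation=cv2.INTER_CUBIC))
E
```

```text
t 22.05 p [0.4478 0.0727 0.1871] psi 90.15 turn 0.0017 shift [0.04  0.035 3.405] open 0.0551 ff 0.0 q [ 0.16  0.19 -0.39  0.99  0.    1.73] tilt [0.0004 0.0003] F [ 0.   0.4 -0.2]
(array([0.6391, 0.2627]), array([0.6392, 0.2627]), array([78.5, 78.2]), np.float32(12.3))
(array([0.6386, 0.2632]), array([0.6387, 0.2631]), array([94.5, 93.9]), np.float32(28.2))
(array([0.4593, 0.1949]), array([0.4543, 0.1989]), array([199. ,  85.5]), np.float32(0.0))
```

View pics/t5.png

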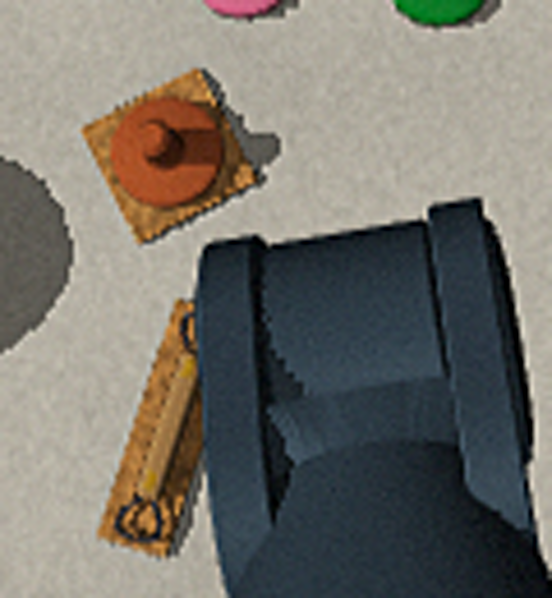

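The big anvil is on its pad to within 1 mm, at crop (167,152). Now the small anvil.

Call:
{"api": "step_arm", "payload": {"gripper": [-0.3, -0.3, -0.3, -0.3, -0.3, -0.3, -0.3, 1, 1, 1, 1, 1], "linear": [[0.04, 0.04, 0], [0, 0, 0.7], [0, 0, 0.9], [0, 0, 0.9], [0, 0, 0.7], [0, 0, 0.25], [0, 0, 0], [0, 0, 0], [0, 0, 0], [0, 0, 0], [0, 0, 0], [0, 0, 0]], "delta_rot": [[0, 0, 0], [0, 0, 0], [0, 0, 0], [0, 0, 0], [0, 0, 0], [0, 0, 0], [0, 0, 0], [0, 0, 0], [0, 0, 0], [0, 0, 0], [0, 0, 0], [0, 0, 0]]}}

```text
time: 23.3
tcp_pos: [0.4495, 0.0741, 0.1016]
tool_rot: [[-0.004, 1.0, 0.002], [1.0, 0.004, 0.001], [0.001, 0.002, -1.0]]
force: [-0.5, 0.5, 6.9]
opening: 0.0171
finger_force: 39.7
```

```bash
python3 -c "
from h import *
go(.4608,-.0878,.17,90)"
```

```text
t 23.3 p [0.4495 0.0741 0.1016] psi 90.22 turn 0.0024 shift [-6.477  0.452 -2.735] open 0.0171 ff 39.7 q [ 0.16  0.29 -0.52  0.76  0.    1.73] tilt [0.0015 0.0005] F [-0.5  0.5  6.9]
```

Call:
{"api": "step_arm", "payload": {"gripper": [1, 1, 1, 1, 1, 1, 1, 1, 1, 1, 1, 1], "linear": [[0, 0, -0.5], [0, 0, -0.9], [0, 0, -0.9], [0, 0, -0.4], [-0.92, 0.06, 0], [-0.92, 0.06, 0], [-0.92, 0.06, 0], [-0.92, 0.06, 0], [-0.92, 0.06, 0], [-0.92, 0.06, 0], [-0.92, 0.06, 0], [0, 0, 0]], "delta_rot": [[0, 0, 0], [0, 0, 0], [0, 0, 0], [0, 0, 0], [0, 0, 0], [0, 0, 0], [0, 0, 0], [0, 0, 0], [0, 0, 0], [0, 0, 0], [0, 0, 0], [0, 0, 0]]}}

```text
time: 24.5
tcp_pos: [0.4601, -0.0889, 0.168]
tool_rot: [[-0.001, 1.0, -0.0], [1.0, 0.001, -0.001], [-0.001, -0.0, -1.0]]
force: [0.1, 0.4, -0.3]
opening: 0.0178
finger_force: 39.1
```

```bash
python3 -c "
from h import *
go(.4608,-.0874,.112,90)"
```

```text
t 24.5 p [ 0.4601 -0.0889  0.168 ] psi 90.07 turn 0.0008 shift [0.061 0.029 2.24 ] open 0.0178 ff 39.1 q [-0.19  0.23 -0.39  0.95 -0.    1.38] tilt [-0.0002 -0.0005] F [ 0.1  0.4 -0.3]
```

Call:
{"api": "step_arm", "payload": {"gripper": [1, 1, 1, 1, 1, 1, 1], "linear": [[0.06, 0.03, 0], [0, 0, 0.6], [0, 0, 0.6], [0, 0, 0.6], [0, 0, 0.44], [0, 0, 0], [0, 0, 0]], "delta_rot": [[0, 0, 0], [0, 0, 0], [0, 0, 0], [0, 0, 0], [0, 0, 0], [0, 0, 0], [0, 0, 0]]}}

```text
time: 25.2
tcp_pos: [0.4608, -0.085, 0.1125]
tool_rot: [[-0.004, 1.0, -0.0], [1.0, 0.004, 0.0], [0.0, -0.0, -1.0]]
force: [0.5, 0.2, -0.8]
opening: 0.0176
finger_force: 39.1
```

```bash
python3 -c "
from h import *
go(.4608,-.0874,.1086,90)"
```

```text
t 25.2 p [ 0.4608 -0.085   0.1125] psi 90.25 turn 0.0028 shift [-0.095 -0.     0.156] open 0.0176 ff 39.1 q [-0.18  0.29 -0.47  0.8   0.    1.38] tilt [-0.0004  0.0002] F [ 0.5  0.2 -0.8]
```

Call:
{"api": "step_arm", "payload": {"gripper": [1, 1, 1, 0.5, 0, -0.2, -0.2, -0.2, -0.2, -0.2, -0.2, -0.2], "linear": [[-0.07, 0, 0.1], [0, 0, 0.07], [0, 0, 0], [0, 0, 0], [0, 0, 0], [0, 0, 0], [0, 0, 0], [0, 0, -0.6], [0, 0, -0.8], [0, 0, -0.8], [0, 0, -0.8], [0, 0, -0.8]], "delta_rot": [[0, 0, 0], [0, 0, 0], [0, 0, 0], [0, 0, 0], [0, 0, 0], [0, 0, 0], [0, 0, 0], [0, 0, 0], [0, 0, 0], [0, 0, 0], [0, 0, 0], [0, 0, 0]]}}

```text
time: 26.4
tcp_pos: [0.4607, -0.0872, 0.204]
tool_rot: [[-0.004, 1.0, -0.0], [1.0, 0.004, 0.0], [0.0, -0.0, -1.0]]
force: [1.1, -0.4, -0.7]
opening: 0.0512
finger_force: 0.0
```

Call:
{"api": "step_arm", "payload": {"gripper": [-0.2, -0.2, -0.2, -0.2, -0.2, -0.2, -0.2, -0.2, -0.2, -0.2, -0.2, -0.2], "linear": [[-1, -0.3, -0.5], [-1, -0.3, -0.5], [-1, -0.3, -0.5], [-1, -0.3, 0], [-1, -0.3, 0], [-1, -0.3, 0], [-1, -0.3, 0], [-1, -0.3, 0], [-1, -0.3, 0], [-1, 0, 0], [-1, 0, 0], [0, 0, 0]], "delta_rot": [[0, 0, 0], [0, 0, 0], [0, 0, 0], [0, 0, 0], [0, 0, 0], [0, 0, 0], [0, 0, 0], [0, 0, 0], [0, 0, 0], [0, 0, 0], [0, 0, 0], [0, 0, 0]]}}

```text
time: 27.6
tcp_pos: [0.3943, -0.3649, 0.2403]
tool_rot: [[-0.002, 1.0, 0.0], [1.0, 0.002, -0.001], [-0.001, 0.0, -1.0]]
force: [-0.1, -0.8, 0.3]
opening: 0.0515
finger_force: 0.0
```

```bash
python3 - <<'E'
from h import *
from plant import camera
c=camera("top"); np.savez("top6.npz",**c)
print("small",blob(c,(.461,-.088,.04),"red",.014)); print("big",blob(c,(.639,.263,.055),"red",.015)); print(blob(c,(.4538,.2556,.1),"sat",.007))
for s in(90,110): print(blob(c,(.6424,-.0689,.075),"blade",.01))
cv2.imwrite("pics/t6.png",cv2.resize(c["img"][145:305,200:420],None,fx=3.6,fy=3.6,interpolation=cv2.INTER_CUBIC))
cv2.imwrite("pics/loop.png",cv2.resize(rectify(c,.355,.555,.18,.33,.0155),None,fx=1.4,fy=1.4))
E
```

```text
small (array([ 0.4607, -0.0882]), array([ 0.4605, -0.0881]), array([47.8, 47. ]), np.float32(85.2))
big (array([0.6391, 0.2626]), array([0.6393, 0.263 ]), array([79.1, 77. ]), np.float32(18.4))
(array([0.4539, 0.2555]), array([0.454 , 0.2555]), array([ 50.4, 167. ]), np.float32(-17.0))
(array([ 0.6425, -0.0692]), array([ 0.6425, -0.0693]), array([118.9,  55.8]), np.float32(27.5))
(array([ 0.6425, -0.0692]), array([ 0.6425, -0.0693]), array([118.9,  55.8]), np.float32(27.5))
```

View pics/t6.png

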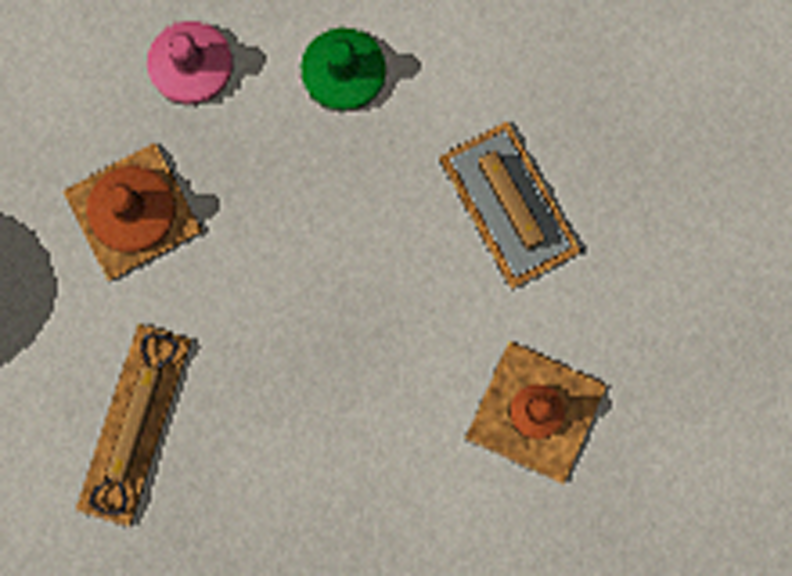

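View pics/loop.png

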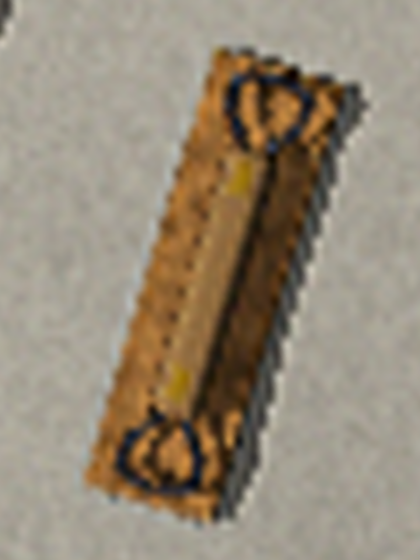

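The anvils and rib are spot on. The loop tool looks 2–3 mm off sideways, so I'll take an averaged profile across the handle.

```bash
python3 - <<'E'
from h import *
def prof(c,cx,cy,yaw,z):
    t=np.radians(yaw);a=np.arange(-.035,.0351,.001);b=np.arange(-.03,.0301,.001)
    A,B=np.meshgrid(a,b);P=np.stack([cx+A*np.cos(t)-B*np.sin(t),cy+A*np.sin(t)+B*np.cos(t),np.full_like(A,z)],-1)-c["origin"]
    p=P@c["attitude"]@c["camera_matrix"].T
    im=cv2.remap(c["img"],(p[...,0]/p[...,2]).astype(np.float32),(p[...,1]/p[...,2]).astype(np.float32),cv2.INTER_LINEAR)
    return b*1000,im.mean(1)
for n,z in(("top0",.007),("top6",.024)):
    b,m=prof(load(n),.4538,.2556,-16.95,z); print(n,[(int(round(x)),*v.astype(int)) for x,v in zip(b,m) if abs(x)<28])
b,m=prof(load("top0"),.4515,-.2668,26.5,.017);print([(int(round(x)),*v.astype(int)) for x,v in zip(b,m) if abs(x)<20])
E
```

```text
top0 [(-28, np.int64(73), np.int64(77), np.int64(78)), (-27, np.int64(65), np.int64(67), np.int64(67)), (-26, np.int64(56), np.int64(59), np.int64(60)), (-25, np.int64(46), np.int64(52), np.int64(58)), (-24, np.int64(37), np.int64(54), np.int64(71)), (-23, np.int64(36), np.int64(68), np.int64(99)), (-22, np.int64(42), np.int64(86), np.int64(129)), (-21, np.int64(48), np.int64(97), np.int64(145)), (-20, np.int64(49), np.int64(99), np.int64(147)), (-19, np.int64(48), np.int64(96), np.int64(142)), (-18, np.int64(47), np.int64(93), np.int64(138)), (-17, np.int64(46), np.int64(91), np.int64(134)), (-16, np.int64(45), np.int64(90), np.int64(133)), (-15, np.int64(46), np.int64(90), np.int64(132)), (-14, np.int64(47), np.int64(91), np.int64(134)), (-13, np.int64(48), np.int64(94), np.int64(137)), (-12, np.int64(50), np.int64(97), np.int64(141)), (-11, np.int64(50), np.int64(98), np.int64(143)), (-10, np.int64(48), np.int64(95), np.int64(139)), (-9, np.int64(42), np.int64(83), np.int64(125)), (-8, np.int64(32), np.int64(64), np.int64(101)), (-7, np.int64(21), np.int64(43), np.int64(74)), (-6,
[... 5716 characters left out ...]
, (6, np.int64(59), np.int64(106), np.int64(145)), (7, np.int64(55), np.int64(102), np.int64(140)), (8, np.int64(49), np.int64(91), np.int64(126)), (9, np.int64(44), np.int64(80), np.int64(109)), (10, np.int64(50), np.int64(77), np.int64(99)), (11, np.int64(70), np.int64(90), np.int64(105)), (12, np.int64(101), np.int64(116), np.int64(125)), (13, np.int64(129), np.int64(141), np.int64(146)), (14, np.int64(147), np.int64(157), np.int64(160)), (15, np.int64(152), np.int64(162), np.int64(165)), (16, np.int64(151), np.int64(162), np.int64(165)), (17, np.int64(148), np.int64(159), np.int64(163)), (18, np.int64(146), np.int64(157), np.int64(162)), (19, np.int64(144), np.int64(156), np.int64(161))]
```

The loop tool is about 1.8 mm off, inside the calibration accuracy, and everything lies flat and aligned. The robot touches nothing, so I'll hand in.

```bash
python3 -c "
from plant import hand_in
print(hand_in())"
```

```text
the job is handed in; nothing more can be done
None
```

All four tools lie flat on their matching cork pads (rib and both anvils within about 1 mm, the loop tool about 2 mm off to one side), the bucket, bowls and look-alikes were left alone, and the job was handed in at about 28 s of the 96 s allowed.

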